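# Jack up the chip counting machine and hold it

### The job

Pull the cabinet's drawer right out to its stop, lift out the lever jack and stand it on the desk with its saddle centred under the lift pad of the counting machine's bracket (the brass disc on top marks the spot). Give the handle one full trial stroke, all the way down so that the machine's front rises and then all the way back up, then press it fully down again and finish like that, holding the handle down so that I can slip felt under the raised feet. Leave the drawer out, lift the machine with the jack only, and do not disturb the chip tray, the dice or the brass token.

Things in the scene. Friction and masses are not known exactly. Their poses are not given: they have to be found in the camera images.
- cabinet: Low brown wooden cabinet standing fixed on the desk, 270 mm deep, 320 mm wide, 165 mm high, one drawer. Origin: middle of the lower front edge; x points into the cabinet (away from the robot), y along its front, z up.
- drawer (a joint): How far the drawer is out, in m: 0 shut, 0.180 at its stop. It slides along the cabinet's -x axis with about 2 N of friction and stays where it is left. May start a little open. Its floor is 20 mm above the desk; side and back walls rise 29 mm above the floor, and inside it is 282 mm wide and 239 mm deep.
- drawer_grip (a point): Centre of the drawer's brass bar handle: a round bar 10 mm thick, 100 mm between its posts, level and parallel to the front, at 150 mm above the desk, 42 mm in front of the drawer's front panel (panel 16 mm thick, top edge at 163 mm above the desk). Axes like the cabinet's.
- jack: Dark steel lever jack, 0.9 kg, loose, upright on the drawer's floor at the start. Base plate 160 x 60 x 10 mm, centred on the origin. Origin: its underside, below the carrying block (22 mm in x, 24 mm in y, flat top at z = 117, near the centre of mass; grip it from above across y). x points to the saddle, -x to the handle, z up. Handle pivot: x = -26, z = 55.
- saddle (a point): Centre of the top face of the jack's round steel saddle, 32 mm across, at x = +55 mm, y = 0 in the jack's frame; 62 mm above the jack's underside when the handle is up. It rises 50 mm per rad of the handle, 30 mm in all.
- handle (a joint): Jack handle angle in rad: 0 = up (rest), 0.6 = fully down at its stop. The saddle follows it directly, without any ratchet: a spring and the load bring it back up when it is let go. Pressing on the crossbar takes about 2 N without load and 7 to 15 N when lifting the machine.
- handle_bar (a point): Centre of the handle's wooden crossbar, 18 mm thick and 70 mm long, level along the jack's y. It moves in an arc of radius 110 mm about the handle pivot: at x = -125, z = 103 mm of the jack's frame when up, x = -135, z = 38 mm when fully down.
- machine_base: Counting machine's rear hinge rail, fixed on the desk. Origin: on the desk below the machine's centre; x points from its front to its back. Machine: dark wood and brass, 160 x 220 mm, 155 mm high, hopper to 212 mm, crank on -y; front face at x = -80. Its steel lifting bracket, 12 mm thick, 60 mm wide, sticks out of the front to x = -132, top at z = 92 mm.
- machine (a joint): Tilt of the machine about its rear hinge (at x = +45 mm of machine_base, 14 mm up), in rad: 0 = standing on its front feet; grows as the front is lifted, 0.1 rad lifts the pad by about 15 mm and swings it 6 mm backwards.
- lift_pad (a point): Centre of the underside of the round lift pad (24 mm across, 6 mm thick) beneath the bracket, 30 mm in front of the machine's front face and 74 mm above the desk at rest. A brass disc 22 mm across on top of the bracket marks the same spot. With the jack below it, the saddle is 12 mm lower than the pad until the handle is pressed.
- chip_tray: Walnut chip tray with white chips, 160 x 60 x 28 mm, standing beyond and between the cabinet and the machine. Origin: underside centre. Leave alone.
- die_a: Bone die, 16 mm, on the desk to the right. Origin: underside centre. Leave alone.
- die_b: Bone die, 16 mm, on the desk to the right. Origin: underside centre. Leave alone.
- token: Brass token, 38 mm across, 4 mm thick, on the desk to the right. Origin: underside centre. Leave alone.
- ram: The jack's sliding ram with the saddle on top. Origin: the same point as point saddle. Moves only up and down in the jack.

How it is judged (in metres and radians):
On the way, in this order (a step that is already met when the one before it is completed fails the run):
1. the drawer is out to its stop (value of joint drawer above 0.172 m), for 0.2 s.
2. the jack stands on the desk with its saddle under the lift pad, the machine still down (horizontal distance between saddle and lift_pad below 0.012 m and height (world z) of jack below 0.005 m and angle between jack's own z axis and vertical below 0.06 rad and value of joint machine below 0.01 rad and value of joint handle below 0.15 rad), for 0.2 s.
3. trial stroke: the handle is fully down and the jack carries the machine's front (horizontal distance between saddle and lift_pad below 0.018 m and height (world z) of jack below 0.005 m and angle between jack's own z axis and vertical below 0.06 rad and value of joint handle above 0.53 rad and value of joint machine above 0.07 rad and contact force between ram and machine above 3 N and value of joint drawer above 0.165 m), for 0.1 s.
4. the handle is back up and the machine is down on its feet (value of joint handle below 0.1 rad and value of joint machine below 0.008 rad), for 0.1 s.
5. the handle is fully down again, lifting the machine (all of step 3 and contact force between the fingers and handle above 2 N and contact force between each of the fingers, the arm and machine below 1 N), for 0.2 s.
At the end, for the whole second after the job is handed in: Robot still pressing the handle (over 2 N) within 0.07 rad of its stop; jack flat on the desk (5 mm, 0.06 rad), saddle within 18 mm sideways of the lift pad and carrying it (over 3 N); machine still and tilted over 0.07 rad; drawer out over 165 mm (all of step 5 and angular speed of machine below 0.1 rad/s); the arm keeps its last pose, push and grip.
It fails at once if the chip tray moved by more than 30 mm (distance of chip_tray from where it was at the start of the episode above 0.03 m).
It fails at once if a die moved by more than 30 mm (distance of die_a from where it was at the start of the episode above 0.03 m).
It fails at once if a die moved by more than 30 mm (distance of die_b from where it was at the start of the episode above 0.03 m).
It fails at once if the token moved by more than 30 mm (distance of token from where it was at the start of the episode above 0.03 m).
It fails at once if the robot itself pushes on the machine with more than 15 N (contact force between any of the arm, the fingers and machine above 15 N).
It also fails if it takes over 72 s, if anything falls off the work surface, if the arm or the gripper's body presses on something with over 40 N, if the wrist force passes 120 N, or if a joint passes its speed limit or range.

### The arm

A 6-joint arm with a two-finger parallel gripper is mounted at the origin on the work surface. World frame = base frame: x ahead of the robot, y to its left, z up, the work surface at z = 0. Lengths are in m, angles in degrees, forces in N, time in s.
With the tool pointing down it reaches from about 0.4 to 0.825 m from the base axis. Payload 7 kg.
Tool frame: the origin (TCP) lies at the very end of the fingers, on their centre line; the grasp point (between the pads) lies 19 mm behind it (r.grip_depth is the distance from the TCP to the grasp point, in m); z points along the fingers, y is the line along which they close (so a half turn about z gives the same grasp; the last joint's range is limited). The gripper opens to 88 mm and grips with 3 to 60 N. Pads are 19 mm wide; open, the fingers measure 130 mm over their backs; the gripper's body (78 mm by 193 mm) begins 47 mm behind the grasp point.
Start: joints at [-57.233, 20.546, 0.682, 0, -70.136, -16.507], TCP at [0.189, -0.648, 0.227] pointing down, gripper open.
Joint ranges: [-176.03, 176.03], [-82.01, 121.73], [-58.28, 71.71], [-173.87, 95.51], [-174.79, -0.11], [-173.66, 173.66]. Speed limits (degrees/s): [136.94, 136.94, 172.46, 180, 180, 180].

### API

Orientations are given as [roll, pitch, yaw] about the fixed x, y, z axes, in that order (R = Rz(yaw) Ry(pitch) Rx(roll)).
In Python, from plant import r gives the robot as it stands.
- The arm moves only by the tool play_rows, never from a script. Its argument "rows" is a list that holds one entry, the list of rows, each a list of 5 numbers: the closure, from 0 (fully open) to 1 (shut), then the shift along the tool's x, y, z each as a share of 0.5 m, from -1 to 1, then the turn about the tool's z as a share of 1.5 rad, from -1 to 1. A call has exactly 8 rows; each row is the pose to reach, as a shift and turn from the pose commanded when the call began, along the tool's axes at that moment; what a row does not reach only later rows make up. A row lasts 1/12 s, in which the tool goes at most 41.7 mm and 7.16 degrees, less where a joint would pass 70% of its speed; a pose out of reach is approached as far as the arm can. A call with a number of a shift or a turn outside -1 to 1 is refused whole. A call with a gripper value outside its range is refused whole. The fingers move at their own pace and stop on an object; "squeeze" is the grip in N (left out, the last holds). Time passes only in rows, so rows that repeat a pose let the fingers close, or fill a call up. It gives the time, the measured TCP pose, the force, the opening and the grip force at its end, in the units of the state.
- r.get_state(): the state, without advancing time (a new reading comes with each control period).
- r.capture(name): name is "side" or "top" or "wrist"; returns the picture (400x640x3 uint8, red, green, blue); there is no depth.
- r.camera_info(name): a dict with "fovy" (degrees; the focal length in pixels is half the picture's height over the tangent of half this angle, whatever the lens; pixels are square), "cx", "cy" (the principal point, pixels), "pose" (4x4, takes a point from camera to world coordinates). Camera axes: x right, y down, z forward; pixel columns grow to the right and rows downward; lengths in m; the calibration is good to about 2 mm. A picture is of the moment at which its call begins: read the wrist's pose just before it. camera_info takes no time and is no camera call; for the wrist camera it gives the pose at the moment of the call.
- r.close_job(): hands the job in; it is judged then, once.
The state is a dict: "time_s": time; "joints": joint angles; "qd": joint speeds; "joint_torque": joint torques, N m; "tcp_pos": TCP position; "eef_rot": TCP orientation; "contact_force": force on the tool from outside, world axes, zero at the start; "moment": the same for the moment, N m; "gripper_width": finger opening in m; "gripper_force": force on a finger pad.
Only numpy, scipy, OpenCV 4.12 (cv2) and the standard library are available. Lean on these libraries where they do the work, as an engineer would, in place of code of your own. Each camera call takes 0.05 s, during which the arm holds its last target. There are 200 camera calls.

## Working session

There is one attempt and no reset: what is moved stays moved. The work goes in short steps, Python scripts to look and compute and a tool call to move; the robot and the scene stay as the last step left them, time stands still between calls to the robot, and variables do not carry over. Pictures are saved under pics/ and viewed, at most 10 in all, crops included, and the job is handed in when it is done.

Besides the shell and the picture viewer there is one more tool, called after "Emit:" as name(argument=value, ...), one argument or row to a line, values as JSON. play_rows: Moves the arm, as the interface text tells. Its arguments: {"type":"object","properties":{"rows":{"type":"array","items":{"type":"array","items":{"type":"array","items":{"type":"number"}}}},"squeeze":{"type":"number"}},"required":["rows"]}

```bash
ls; mkdir -p pics; python3 - <<'E'
from plant import r
import cv2, numpy as np
s=r.get_state(); print({k:np.round(v,3).tolist() for k,v in s.items()}, r.grip_depth)
for n in("side","top"):
    i=r.camera_info(n); print(n,i["fovy"],i["cx"],i["cy"],np.round(i["pose"],4).tolist())
    cv2.imwrite(f"pics/{n}0.png",r.capture(n)[:,:,::-1])
E
```

```text
pics
{'time_s': 0.0, 'joints': [-57.233, 20.592, 0.635, -0.02, -70.137, -16.506], 'qd': [0.053, -0.004, 0.041, -0.034, -0.079, 0.017], 'joint_torque': [-0.0, -58.272, 29.306, 6.997, 0.007, -0.0], 'tcp_pos': [0.189, -0.648, 0.226], 'eef_rot': [179.904, -0.009, -163.746], 'contact_force': [-0.448, -0.576, -0.114], 'moment': [0.054, 0.084, -0.03], 'gripper_force': 0.0, 'gripper_width': 0.088} 0.0188
side 56.4372416897711 318.66674149159644 198.64959698225212 [[-0.906, 0.3986, -0.1422, 0.7033], [0.4231, 0.8601, -0.2849, 0.1939], [0.0087, -0.3183, -0.948, 0.9638], [0.0, 0.0, 0.0, 1.0]]
top 47.99456839956507 315.4309261932401 198.9459662052515 [[-0.0114, -0.9922, 0.124, 0.4274], [-0.9999, 0.012, 0.0041, -0.0389], [-0.0056, -0.1239, -0.9923, 1.3079], [0.0, 0.0, 0.0, 1.0]]
```

View pics/top0.png

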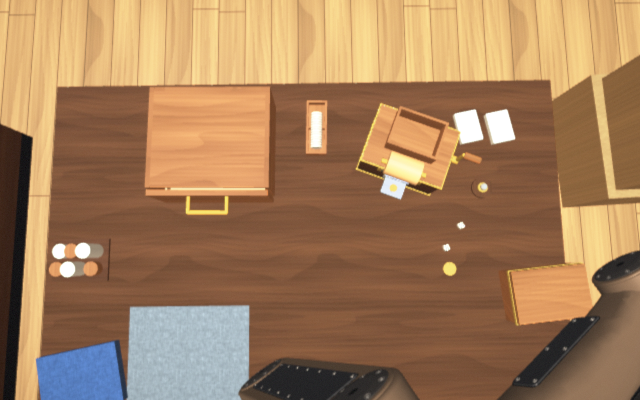

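View pics/side0.png

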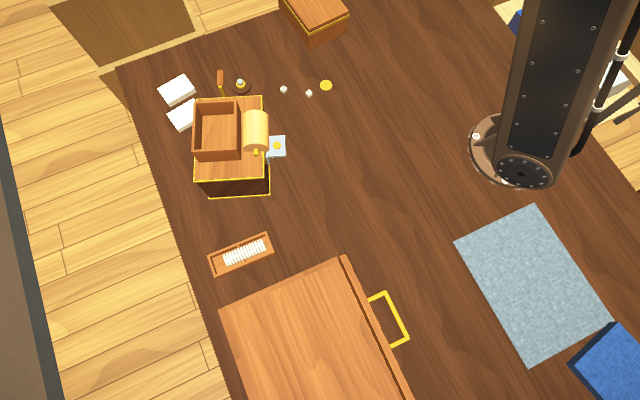

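The top view shows the drawer bar at about (187–227, 212) with the drawer nearly shut. The bracket's brass disc is at about (394,188), the tray at (316,127), the dice at (447,247) and (461,225), and the token at (450,269). In the side view the bar is at about (386,292)–(408,340) and the disc at (277,146). I'll triangulate from these.

```bash
cat > h.py <<'E'
import numpy as np, cv2
from plant import r
from scipy.spatial.transform import Rotation as Ro
def ray(info,uv):
    f=200/np.tan(np.radians(info["fovy"])/2); P=np.array(info["pose"])
    d=P[:3,:3]@np.array([(uv[0]-info["cx"])/f,(uv[1]-info["cy"])/f,1]); return P[:3,3],d/np.linalg.norm(d)
def tri(rays):
    A=sum(np.eye(3)-np.outer(d,d) for o,d in rays); b=sum((np.eye(3)-np.outer(d,d))@o for o,d in rays)
    X=np.linalg.solve(A,b); return X,max(np.linalg.norm((np.eye(3)-np.outer(d,d))@(X-o)) for o,d in rays)
def plane(info,uv,z):
    o,d=ray(info,uv); return o+d*(z-o[2])/d[2]
def proj(info,X):
    f=200/np.tan(np.radians(info["fovy"])/2); P=np.array(info["pose"]); c=P[:3,:3].T@(np.array(X)-P[:3,3])
    return np.array([info["cx"]+f*c[0]/c[2],info["cy"]+f*c[1]/c[2]])
def pose():
    s=r.get_state(); return np.array(s["tcp_pos"]),Ro.from_euler("xyz",s["eef_rot"],degrees=True),s
def goto(target,yaw):
    """row numbers for a move from the current measured pose to TCP target, tool down, closing-line yaw (deg, mod 180)"""
    p,R,s=pose(); d=R.inv().apply(np.array(target)-p)
    cur=np.degrees(np.arctan2(*R.apply([0,1,0])[[1,0]]))
    t=-((yaw-cur+90)%180-90)   # tool z down: turn is opposite
    print("row shift/turn",np.round(d/0.5,4),round(np.radians(t)/1.5,4),"mm",np.round(d*1e3,1),"turn",round(t,1),"j",np.round(s["joints"],0))
E
python3 - <<'E'
from h import *
I={n:r.camera_info(n) for n in("top","side")}
for n,box in(("top",(150,180,480,290)),("side",(200,60,420,360))):
    im=cv2.imread(f"pics/{n}0.png"); hsv=cv2.cvtColor(im,cv2.COLOR_BGR2HSV)
    m=cv2.inRange(hsv,(20,150,150),(35,255,255)); x0,y0,x1,y1=box
    k=np.zeros_like(m);k[y0:y1,x0:x1]=m[y0:y1,x0:x1]
    N,_,st,c=cv2.connectedComponentsWithStats(k)
    for i in range(1,N):
        if st[i,4]>15: print(n,st[i],np.round(c[i],1))
def T(a,b): X,e=tri([ray(I["top"],a),ray(I["side"],b)]); print(np.round(X,4),round(e,4))
T((207.5,212),(399,317))
T((394,188),(277,146))
z=.163
for uv in((146,189),(268,189),(270,193)): print(plane(I["top"],uv,z))
E
python3 - <<'E'
import cv2,numpy as np
t=cv2.imread('pics/top0.png');s=cv2.imread('pics/side0.png')
a=cv2.resize(t[95:205,345:470],(400,352),interpolation=2);b=cv2.resize(s[80:205,180:300],(384,400),interpolation=2)[:352]
c=cv2.resize(t[175:225,140:280],(400,143),interpolation=2);d=cv2.resize(s[250:360,320:420],(220,242),interpolation=2)
o=np.zeros((594,784,3),'u1');o[:352,:400]=a;o[:352,400:]=b;o[352:495,:400]=c;o[352:594,400:620]=d
cv2.imwrite('pics/mix.png',o)
E
```

```text
top [419 182  23   8  28] [430.3 185.2]
top [416 190  13   6  19] [421.9 192.4]
top [188 197  32  14  46] [199.  207.9]
top [186 196  42  18  58] [212.2 210.4]
side [236  81  10   7  32] [240.7  84.9]
side [320  80  13  11 110] [325.5  84.8]
side [253  95  10  16  40] [260.4 101. ]
side [235  96  17   1  17] [243.  96.]
side [273 142   8   7  41] [276.6 145. ]
side [253 148   5   8  32] [255.4 151.7]
side [200 151  65  31 202] [240.1 174.5]
side [208 165  63  35 177] [246.  191.8]
side [367 290  43  59 402] [392.4 317.7]
[0.54   0.2523 0.1412] 0.0046
[ 0.6085 -0.251   0.0783] 0.0005
[0.60153501 0.40282304 0.163     ]
[0.59769799 0.08779999 0.163     ]
[0.58722996 0.08263145 0.163     ]
```

View pics/mix.png

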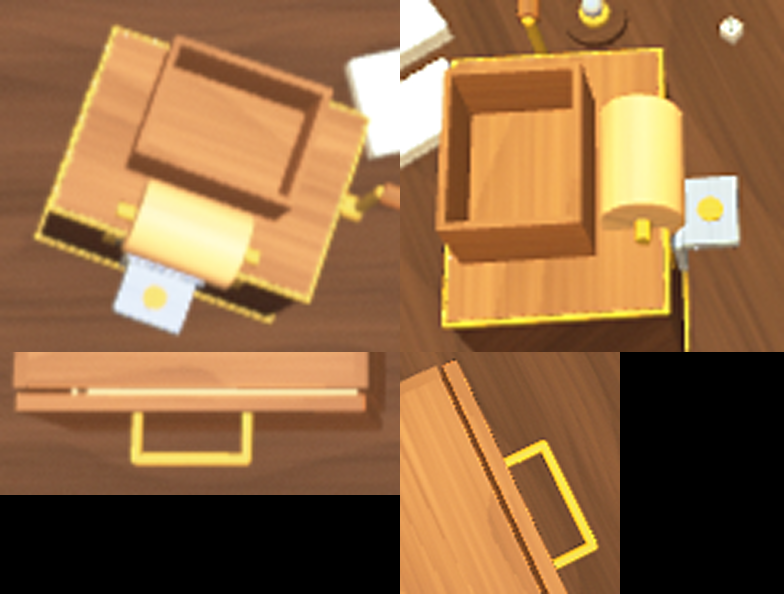

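```bash
python3 - <<'E'
from h import *
I={n:r.camera_info(n) for n in("top","side")}
def T(a,b): X,e=tri([ray(I["top"],a),ray(I["side"],b)]); print(np.round(X,4),round(e,4)); return X
t=lambda u,v:(140+u/2.857,175+(v-352)/2.857); s=lambda u,v:(320+(u-400)/2.2,250+(v-352)/2.2)
print("bar");T(t(192,460),s(569,495)); 
a=plane(I["top"],t(136,460),.15);b=plane(I["top"],t(249,460),.15);print(a,b,np.linalg.norm(a-b),np.degrees(np.arctan2(*(a-b)[:2])))
a=plane(I["side"],s(541,446),.15);b=plane(I["side"],s(592,546),.15);print(a,b,np.linalg.norm(a-b),np.degrees(np.arctan2(*(a-b)[:2])))
m=lambda u,v:(345+u/3.2,95+v/3.2); n=lambda u,v:(180+(u-400)/3.2,80+v/3.2)
print("disc");T(m(155,297),n(710,209))
print(plane(I["top"],m(155,297),.092),plane(I["side"],n(710,209),.092))
print("mach top")
for uv in((38,237),(309,300),(114,28),(368,122)): print(plane(I["top"],m(*uv),.155))
for uv in((670,312),(664,48),(443,325),(443,64)): print(plane(I["side"],n(*uv),.155))
E
```

```text
bar
[0.5399 0.2502 0.139 ] 0.0008
[0.53983126 0.29759238 0.15      ] [0.53861218 0.19498653 0.15      ] 0.10261308982089692 0.6807109720173978
[0.54430211 0.19899424 0.15      ] [0.5440992  0.29907524 0.15      ] 0.10008120475650498 179.8838315842979
disc
[ 0.6083 -0.2485  0.0862] 0.0002
[ 0.60736282 -0.24737494  0.092     ] [ 0.60909644 -0.24566466  0.092     ]
mach top
[ 0.64858464 -0.14299486  0.155     ]
[ 0.59406546 -0.36097636  0.155     ]
[ 0.82392681 -0.21000893  0.155     ]
[ 0.74122412 -0.41619147  0.155     ]
[ 0.67480766 -0.14954141  0.155     ]
[ 0.59385348 -0.35853801  0.155     ]
[ 0.82768641 -0.20912401  0.155     ]
[ 0.75627623 -0.41718345  0.155     ]
```

```bash
python3 - <<'E'
from h import *
I=r.camera_info("top")
for uv in((447,247),(461,225),(450,269)): print(plane(I,uv,.01))
goto((.40,-.34,.27),0)
E
```

```text
[ 0.44606438 -0.40927759  0.01      ]
[ 0.50869759 -0.45260777  0.01      ]
[ 0.38361841 -0.41484832  0.01      ]
row shift/turn [-0.5776  0.4725 -0.0879] -0.8581 mm [-288.8  236.3  -44. ] turn -73.7 j [-57.  21.   1.  -0. -70. -17.]
```

Emit:
play_rows(
  rows=[
    [[0, -0.07, 0.06, -0.02, -0.08], [0, -0.14, 0.12, -0.04, -0.16], [0, -0.22, 0.18, -0.06, -0.24], [0, -0.29, 0.24, -0.09, -0.32], [0, -0.36, 0.3, -0.09, -0.4], [0, -0.43, 0.36, -0.09, -0.48], [0, -0.5, 0.42, -0.09, -0.56], [0, -0.57, 0.47, -0.09, -0.64]],
  ],
)

```text
time_s: 0.77
tcp_pos: [0.3733, -0.3737, 0.2714]
eef_rot: [-180.0, 0.0, -108.4]
contact_force: [0.8, -0.6, 0.4]
gripper_width: 0.0876
gripper_force: 0.0
```

```bash
python3 - <<'E'
from h import *
print(pose()[0],pose()[2]["eef_rot"]);goto((.44,-.02,.26),0)
E
```

```text
[ 0.37329284 -0.37367214  0.27141794] [-1.79979473e+02  8.86881982e-03 -1.08410042e+02]
row shift/turn [-0.7133  0.0968  0.0229] -0.2142 mm [-356.6   48.4   11.5] turn -18.4 j [-24.   5. -14.  -0. -71.   5.]
```

Emit:
play_rows(
  rows=[
    [[0, -0.08, 0.01, 0.0, -0.04], [0.2, -0.16, 0.02, 0.01, -0.08], [0.4, -0.24, 0.03, 0.01, -0.12], [0.6, -0.32, 0.04, 0.02, -0.16], [0.7, -0.4, 0.05, 0.02, -0.21], [0.7, -0.48, 0.06, 0.02, -0.21], [0.7, -0.56, 0.07, 0.02, -0.21], [0.7, -0.64, 0.09, 0.02, -0.21]],
  ],
)

```text
time_s: 1.43
tcp_pos: [0.4332, -0.0562, 0.2612]
eef_rot: [-180.0, 0.0, -90.7]
contact_force: [1.2, 0.5, -0.2]
gripper_width: 0.0463
gripper_force: 0.0
```

```bash
python3 - <<'E'
from h import *
print(pose()[0],pose()[2]["eef_rot"]);goto((.541,.247,.24),0)
E
```

```text
[ 0.43317278 -0.05623928  0.26120775] [-1.79983449e+02  1.80830529e-03 -9.06806417e+01]
row shift/turn [-0.609  -0.2084  0.0425] -0.0079 mm [-304.5 -104.2   21.2] turn -0.7 j [ 19.  -4. -24.   0. -70. -19.]
```

Emit:
play_rows(
  rows=[
    [[0.7, -0.08, -0.03, 0.0, -0.008], [0.7, -0.16, -0.06, 0.0, -0.008], [0.7, -0.24, -0.09, 0.01, -0.008], [0.7, -0.32, -0.12, 0.02, -0.008], [0.7, -0.39, -0.15, 0.03, -0.008], [0.7, -0.46, -0.18, 0.04, -0.008], [0.7, -0.53, -0.2, 0.04, -0.008], [0.7, -0.54, -0.2, 0.04, -0.008]],
  ],
)

```text
time_s: 2.1
tcp_pos: [0.5375, 0.2151, 0.2394]
eef_rot: [179.9, -0.1, -89.9]
contact_force: [0.4, -0.1, 0.1]
gripper_width: 0.0262
gripper_force: 0.0
```

```bash
python3 - <<'E'
from h import *
print(pose()[0],pose()[2]["eef_rot"]);i=r.camera_info("wrist");print(np.round(i["pose"],3),i["fovy"])
cv2.imwrite("pics/w1.png",r.capture("wrist")[:,:,::-1])
print(proj(i,(.541,.247,.15)))
goto((.541,.247,.131),0)
E
```

```text
[0.53754393 0.21510165 0.23937349] [ 1.79928051e+02 -6.19781417e-02 -8.98562466e+01]
[[-1.    -0.002 -0.002  0.537]
 [-0.003  0.966  0.259  0.146]
 [ 0.002  0.259 -0.966  0.398]
 [ 0.     0.     0.     1.   ]] 63.77124397734441
[313.60042463 236.87411389]
row shift/turn [-0.0666 -0.0092  0.217 ] 0.0017 mm [-33.3  -4.6 108.5] turn 0.1 j [ 41.  11. -11.  -0. -68. -41.]
```

View pics/w1.png

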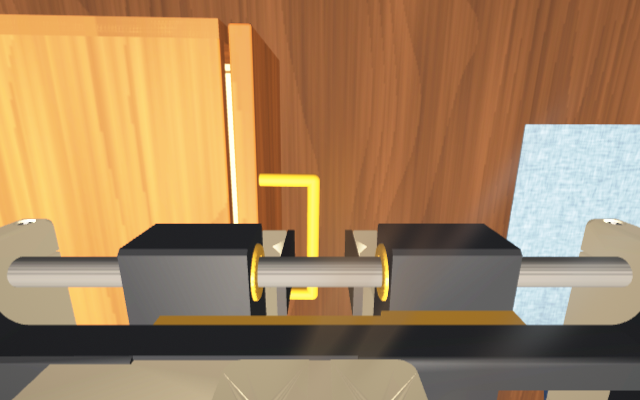

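The wrist view shows the bar from (313,182) to (313,293), which is where I predicted it, centred between the fingers. Next I'll descend.

Emit:
play_rows(
  rows=[
    [[0.7, 0, -0.008, 0.0, 0], [0.7, 0, -0.008, 0.02, 0], [0.7, 0, -0.008, 0.04, 0], [0.7, 0, -0.008, 0.06, 0], [0.7, 0, -0.008, 0.08, 0], [0.7, 0, -0.008, 0.08, 0], [0.7, 0, -0.008, 0.08, 0], [0.7, 0, -0.008, 0.08, 0]],
  ],
)

```text
time_s: 2.82
tcp_pos: [0.5405, 0.2105, 0.2015]
eef_rot: [-180.0, -0.0, -90.0]
contact_force: [-0.3, -0.2, -0.3]
gripper_width: 0.0263
gripper_force: 0.0
```

```bash
python3 - <<'E'
from h import *
print(pose()[0],pose()[2]["eef_rot"])
goto((.541,.247,.131),0)
E
```

```text
[0.54051483 0.21045135 0.20148475] [-1.79978415e+02 -9.42702933e-04 -9.00060738e+01]
row shift/turn [-0.0731 -0.0009  0.141 ] -0.0001 mm [-36.5  -0.5  70.5] turn -0.0 j [ 41.  13. -14.   0. -64. -41.]
```

Emit:
play_rows(
  rows=[
    [[0.7, -0.07, 0, 0.0, 0], [0.7, -0.07, 0, 0.04, 0], [0.7, -0.07, 0, 0.08, 0], [0.7, -0.07, 0, 0.12, 0], [0.7, -0.07, 0, 0.14, 0], [1, -0.07, 0, 0.14, 0], [1, -0.07, 0, 0.14, 0], [1, -0.07, 0, 0.14, 0]],
  ],
  squeeze=30,
)

```text
time_s: 3.48
tcp_pos: [0.5414, 0.2461, 0.1327]
eef_rot: [-179.9, 0.1, -90.0]
contact_force: [0.9, -0.2, -1.7]
gripper_width: 0.0117
gripper_force: 0.3
```

Emit:
play_rows(
  rows=[
    [[1, 0, 0, 0, 0], [1, 0, 0.03, 0, 0], [1, 0, 0.07, 0, 0], [1, 0, 0.11, 0, 0], [1, 0, 0.15, 0, 0], [1, 0, 0.19, 0, 0], [1, 0, 0.23, 0, 0], [1, 0, 0.26, 0, 0]],
  ],
)

```text
time_s: 4.15
tcp_pos: [0.4103, 0.2479, 0.1327]
eef_rot: [-179.8, 0.3, -90.0]
contact_force: [1.7, 7.2, -4.4]
gripper_width: 0.0089
gripper_force: 30.0
```

Emit:
play_rows(
  rows=[
    [[1, 0, 0.02, 0, 0], [1, 0, 0.04, 0, 0], [1, 0, 0.05, 0, 0], [1, 0, 0.06, 0, 0], [1, 0, 0.07, 0, 0], [1, 0, 0.08, 0, 0], [1, 0, 0.09, 0, 0], [1, 0, 0.1, 0, 0]],
  ],
)

```text
time_s: 4.82
tcp_pos: [0.3667, 0.2488, 0.1331]
eef_rot: [-179.3, 0.3, -89.8]
contact_force: [60.6, -3.7, -43.0]
gripper_width: 0.0118
gripper_force: 30.0
```

Emit:
play_rows(
  rows=[
    [[1, 0, -0.008, 0, 0], [1, 0, -0.012, 0, 0], [0.7, 0, -0.012, 0, 0], [0.7, 0, -0.012, 0, 0], [0.7, 0, -0.012, -0.04, 0], [0.7, 0, -0.012, -0.1, 0], [0.7, 0, -0.012, -0.17, 0], [0.7, 0, -0.012, -0.25, 0]],
  ],
)

```text
time_s: 5.48
tcp_pos: [0.3654, 0.2445, 0.2573]
eef_rot: [179.9, -0.1, -90.0]
contact_force: [0.5, 1.9, 0.1]
gripper_width: 0.0263
gripper_force: 0.0
```

```bash
python3 - <<'E'
from h import *
print(pose()[0]);I=r.camera_info("top")
cv2.imwrite("pics/top1.png",r.capture("top")[:,:,::-1]);cv2.imwrite("pics/side1.png",r.capture("side")[:,:,::-1])
t=cv2.imread('pics/top1.png');s=cv2.imread('pics/side1.png')
o=np.zeros((600,800,3),'u1');o[:480,:400]=cv2.resize(t[150:294,140:260],(400,480),interpolation=2);o[:480,400:]=cv2.resize(s[256:400,320:440],(400,480),interpolation=2)
cv2.imwrite('pics/mix1.png',o)
E
```

```text
[0.36541968 0.24448371 0.25729653]
```

View pics/mix1.png

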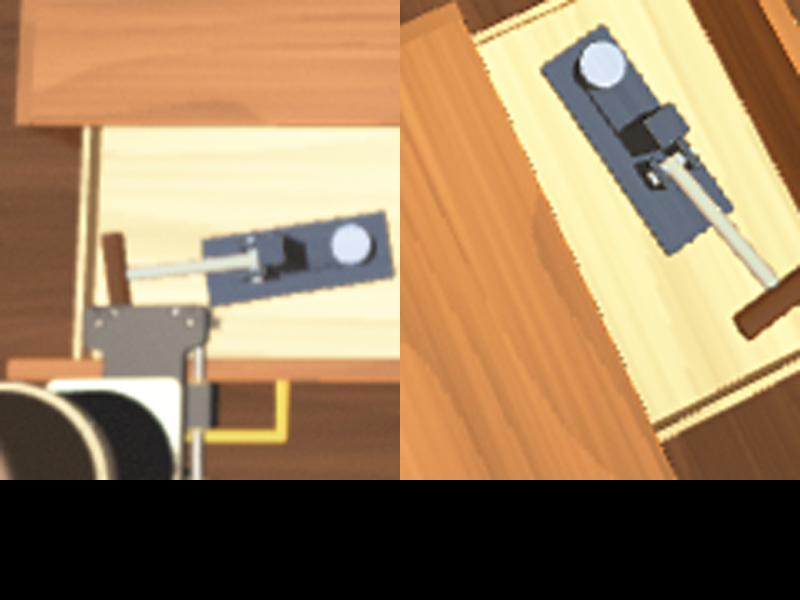

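The top view shows the jack in the open drawer, lying along the front. Its saddle (crop 352,245) points toward −y and the handle bar is at (117,268). Next I compute the poses.

```bash
python3 - <<'E'
from h import *
I={n:r.camera_info(n) for n in("top","side")}
t=lambda u,v:(140+u/3.3333,150+v/3.3333); s=lambda u,v:(320+(u-400)/3.3333,256+v/3.3333)
X,e=tri([ray(I["top"],t(352,245)),ray(I["side"],s(602,65))]);print("saddle",X,e)
print(plane(I["top"],t(352,245),.082),plane(I["side"],s(602,65),.082))
c=np.array([plane(I["top"],t(*p),.03) for p in((203,240),(383,211),(395,274),(212,304))]);print(c,c.mean(0))
c2=np.array([plane(I["side"],s(*p),.03) for p in((541,70),(604,26),(733,210),(670,255))]);print(c2,c2.mean(0))
for v in(c[1]-c[0],c[2]-c[3],c2[0]-c2[3],c2[1]-c2[2]): print(np.linalg.norm(v),np.degrees(np.arctan2(v[1],v[0])))
X,e=tri([ray(I["top"],t(266,247)),ray(I["side"],s(667,125))]);print("block",X,e,plane(I["side"],s(667,125),.137))
E
```

```text
saddle [0.5163515  0.16069988 0.06481938] 0.00010086861637434193
[0.51517818 0.15785929 0.082     ] [0.51986593 0.16141375 0.082     ]
[[0.52468508 0.29384169 0.03      ]
 [0.5477669  0.13984021 0.03      ]
 [0.49371647 0.1293125  0.03      ]
 [0.47003039 0.28506505 0.03      ]] [0.50904971 0.21201486 0.03      ]
[[0.55182949 0.14361233 0.03      ]
 [0.49408938 0.1346311  0.03      ]
 [0.47209862 0.28984964 0.03      ]
 [0.52788857 0.29730853 0.03      ]] [0.51147652 0.2163504  0.03      ]
0.15572163095308975 -81.475931854937
0.1575432897094346 -81.35299514527023
0.1555496368643275 -81.14631194623296
0.15676857547745737 -81.93622253417448
block [0.51081399 0.21574246 0.13735629] 0.0007256410382852949 [0.51113998 0.21514249 0.137     ]
```

```bash
python3 - <<'E'
from h import *
goto((.511,.215,.20),8.5)
E
```

```text
row shift/turn [ 0.0666 -0.284   0.128 ] -0.0983 mm [  33.3 -142.    64. ] turn -8.4 j [ 60.  -4. -24.   0. -69. -60.]
```

Emit:
play_rows(
  rows=[
    [[0.5, 0.01, -0.05, 0, -0.05], [0.2, 0.03, -0.12, 0, -0.1], [0, 0.05, -0.19, 0, -0.1], [0, 0.067, -0.25, 0.02, -0.098], [0, 0.067, -0.284, 0.05, -0.098], [0, 0.067, -0.284, 0.09, -0.098], [0, 0.067, -0.284, 0.12, -0.098], [0, 0.067, -0.284, 0.12, -0.098]],
  ],
)

```text
time_s: 6.25
tcp_pos: [0.5068, 0.2107, 0.1932]
eef_rot: [179.7, -0.1, -81.7]
contact_force: [-0.8, -1.4, -0.2]
gripper_width: 0.0742
gripper_force: 0.0
```

```bash
python3 - <<'E'
from h import *
print(pose()[0],pose()[2]["eef_rot"])
i=r.camera_info("wrist");cv2.imwrite("pics/w2.png",r.capture("wrist")[:,:,::-1]);print(proj(i,(.511,.215,.137)))
goto((.511,.215,.11),8.5)
E
```

```text
[0.50677015 0.21067614 0.19321606] [ 1.79709803e+02 -1.21742883e-01 -8.16626476e+01]
[310.73491113 217.24126863]
row shift/turn [-0.0067 -0.0085  0.1704] -0.0013 mm [-3.4 -4.2 85.2] turn -0.1 j [ 43.  10. -18.  -0. -62. -35.]
```

View pics/w2.png

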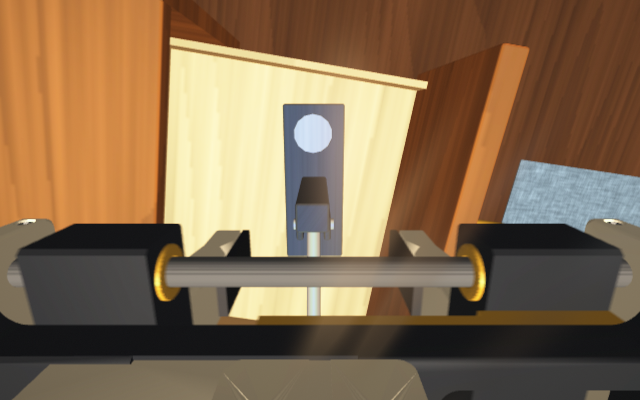

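The wrist view shows the jack axis upright in the image. The saddle is at (313,133) and the block top at about (313,219), against a prediction of (311,217). The alignment is good, so I'll grasp.

Emit:
play_rows(
  rows=[
    [[0, -0.007, -0.006, 0.03, 0], [0, -0.007, -0.006, 0.08, 0], [0, -0.007, -0.006, 0.13, 0], [0, -0.007, -0.006, 0.17, 0], [0, -0.007, -0.006, 0.17, 0], [1, -0.007, -0.006, 0.17, 0], [1, -0.007, -0.006, 0.17, 0], [1, -0.007, -0.006, 0.17, 0]],
  ],
  squeeze=50,
)

```text
time_s: 6.97
tcp_pos: [0.5118, 0.2169, 0.1135]
eef_rot: [-179.8, 0.1, -81.5]
contact_force: [-0.4, 0.5, 0.7]
gripper_width: 0.0729
gripper_force: 0.0
```

Emit:
play_rows(
  rows=[
    [[1, 0, 0, 0, 0], [1, 0, 0, 0, 0], [1, 0, 0, 0, 0], [1, 0, 0, 0, 0], [1, 0, 0, -0.02, 0], [1, 0, 0, -0.04, 0], [1, 0, 0, -0.08, 0], [1, 0, 0, -0.12, 0]],
  ],
)

```text
time_s: 7.63
tcp_pos: [0.5107, 0.2158, 0.1726]
eef_rot: [180.0, -0.0, -81.6]
contact_force: [0.0, 0.2, -0.5]
gripper_width: 0.0199
gripper_force: 0.0
```

Width went below 24 mm with no force, so the fingers were still closing as I lifted. I'll retry with a longer dwell.

Emit:
play_rows(
  rows=[
    [[0.3, 0, 0, 0, 0], [0.3, 0, 0, 0, 0], [0.3, 0, 0, 0, 0], [0.3, 0, 0, 0, 0], [0.3, 0, 0, 0.03, 0], [0.3, 0, 0, 0.07, 0], [0.3, 0, 0, 0.11, 0], [0.3, 0, 0, 0.125, 0]],
  ],
)

```text
time_s: 8.3
tcp_pos: [0.5091, 0.2148, 0.1056]
eef_rot: [179.8, -0.1, -81.6]
contact_force: [-1.2, -1.1, -1.0]
gripper_width: 0.0604
gripper_force: 0.0
```

Emit:
play_rows(
  rows=[
    [[0.9, 0, 0, 0, 0], [1, 0, 0, 0, 0], [1, 0, 0, 0, 0], [1, 0, 0, 0, 0], [1, 0, 0, 0, 0], [1, 0, 0, 0, 0], [1, 0, 0, 0, 0], [1, 0, 0, 0, 0]],
  ],
)

```text
time_s: 8.97
tcp_pos: [0.511, 0.2162, 0.1094]
eef_rot: [-180.0, 0.0, -81.6]
contact_force: [-2.0, 0.7, 4.5]
gripper_width: 0.0239
gripper_force: 50.0
```

Emit:
play_rows(
  rows=[
    [[1, 0, 0, -0.02, 0], [1, 0, 0, -0.06, 0], [1, 0, 0, -0.1, 0], [1, 0, 0, -0.14, 0], [1, 0, 0, -0.18, 0], [1, 0, 0, -0.22, 0], [1, 0.03, 0, -0.22, 0], [1, 0.08, 0, -0.22, 0]],
  ],
)

```text
time_s: 9.63
tcp_pos: [0.5163, 0.1775, 0.219]
eef_rot: [-180.0, 0.1, -81.5]
contact_force: [1.0, -0.9, -9.8]
gripper_width: 0.0238
gripper_force: 50.0
```

```bash
python3 - <<'E'
from h import *
print(pose()[0],pose()[2]["gripper_width"])
goto((.4915,-.10,.22),68.7)
E
```

```text
[0.51629183 0.17754362 0.21899551] 0.02381080083203204
row shift/turn [ 0.5416  0.1314 -0.0028] -0.7001 mm [270.8  65.7  -1.4] turn -60.2 j [ 39.   9. -16.  -0. -65. -31.]
```

Emit:
play_rows(
  rows=[
    [[1, 0.07, 0.01, 0, 0], [1, 0.14, 0.03, 0, -0.08], [1, 0.21, 0.05, 0, -0.16], [1, 0.28, 0.07, 0, -0.24], [1, 0.35, 0.09, 0, -0.32], [1, 0.42, 0.11, 0, -0.4], [1, 0.49, 0.12, 0, -0.48], [1, 0.54, 0.13, 0, -0.56]],
  ],
)

```text
time_s: 10.3
tcp_pos: [0.4897, -0.1019, 0.2176]
eef_rot: [179.9, 0.2, -33.8]
contact_force: [1.5, -0.4, -9.1]
gripper_width: 0.0238
gripper_force: 50.0
```

```bash
python3 - <<'E'
from h import *
print(pose()[0],pose()[2]["gripper_width"])
goto((.4915,-.20,.22),68.7)
E
```

```text
[ 0.48973977 -0.10190236  0.21760634] 0.023776664096274845
row shift/turn [ 0.1121  0.1611 -0.0049] -0.1456 mm [56.  80.5 -2.4] turn -12.5 j [ 11.   4. -22.  -0. -64.  45.]
```

Emit:
play_rows(
  rows=[
    [[1, 0.03, 0.05, 0, -0.06], [1, 0.06, 0.1, 0, -0.12], [1, 0.1, 0.145, 0, -0.145], [1, 0.11, 0.16, 0, -0.145], [1, 0.11, 0.16, 0, -0.145], [1, 0.11, 0.16, 0, -0.145], [1, 0.11, 0.16, 0, -0.145], [1, 0.11, 0.16, 0, -0.145]],
  ],
)

```text
time_s: 10.97
tcp_pos: [0.4922, -0.1961, 0.2183]
eef_rot: [-180.0, 0.1, -21.6]
contact_force: [-0.5, 0.8, -9.1]
gripper_width: 0.0233
gripper_force: 50.0
```

```bash
python3 - <<'E'
from h import *
print(pose()[0],pose()[2]["eef_rot"])
i=r.camera_info("wrist");cv2.imwrite("pics/w3.png",r.capture("wrist")[:,:,::-1])
np.save("w3pose.npy",i["pose"]); print(i["cx"],i["cy"],proj(i,(.608,-.2475,.092)))
E
```

```text
[ 0.49217722 -0.19610209  0.21825546] [-1.79993664e+02  6.51748209e-02 -2.15892585e+01]
319.32981917243285 196.98804138286525 [326.19963937  35.79431655]
```

View pics/w3.png

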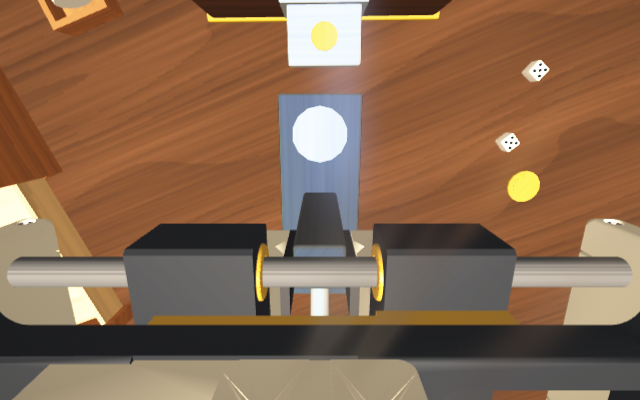

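The wrist view shows the brass disc at (324,36) on the bracket. The saddle is at (320,133), and the jack is parallel to the bracket. Now I'll compute both positions.

```bash
python3 - <<'E'
from h import *
i=r.camera_info("wrist"); p,R,s=pose()
im=cv2.imread("pics/w3.png");hsv=cv2.cvtColor(im,cv2.COLOR_BGR2HSV)
m=cv2.inRange(hsv,(20,120,120),(35,255,255))[20:60,300:350];M=cv2.moments(m,True);d=(300+M["m10"]/M["m00"],20+M["m01"]/M["m00"])
b=cv2.inRange(hsv,(80,0,225),(130,60,255))[100:165,285:355];M=cv2.moments(b,True);q=(285+M["m10"]/M["m00"],100+M["m01"]/M["m00"])
print(d,q)
D=plane(i,d,.092);S=plane(i,q,.191);print("disc",D,"saddle",S,"rel tool",R.inv().apply(S-p),"need tool",R.inv().apply(D-S))
E
```

```text
(314.6756756756757, 34.78378378378378) (319.4058091286307, 133.61286307053942)
disc [ 0.61247764 -0.23903654  0.092     ] saddle [ 0.54441249 -0.21621324  0.191     ] rel tool [ 0.05580919 -0.00034219  0.02744195] need tool [ 0.07174917 -0.0037768   0.09895737]
```

```bash
python3 - <<'E'
from h import *
i=r.camera_info("wrist"); p,R,s=pose()
im=cv2.imread("pics/w3.png")[18:56,300:350]; hsv=cv2.cvtColor(im,cv2.COLOR_BGR2HSV)
m=cv2.inRange(hsv,(20,70,100),(35,255,255)); N,_,st,c=cv2.connectedComponentsWithStats(m); k=1+st[1:,4].argmax(); print(st[k],c[k]+[300,18])
d=c[k]+[300,18]
D=plane(i,d,.092);print("disc",D); S=p+R.apply([.0557,-.0003,0])
g=R.inv().apply(D-S);print("need tool mm",g*1e3)
E
```

```text
[ 11   3  26  30 598] [323.69230769  35.4548495 ]
disc [ 0.60933836 -0.24563908  0.092     ]
need tool mm [ 71.36597137   3.47526437 126.39824764]
```

Emit:
play_rows(
  rows=[
    [[1, 0, 0.007, 0.04, 0], [1, 0, 0.007, 0.09, 0], [1, 0, 0.007, 0.14, 0], [1, 0, 0.007, 0.18, 0], [1, 0, 0.007, 0.21, 0], [1, 0, 0.007, 0.23, 0], [1, 0, 0.007, 0.235, 0], [1, 0, 0.007, 0.235, 0]],
  ],
)

```text
time_s: 11.68
tcp_pos: [0.4914, -0.1997, 0.101]
eef_rot: [180.0, 0.0, -21.6]
contact_force: [-0.2, -0.2, -8.8]
gripper_width: 0.0237
gripper_force: 50.0
```

```bash
python3 - <<'E'
from h import *
p,R,s=pose();print(p,s["eef_rot"],s["contact_force"]); S=p+R.apply([.0557,-.0003,0])
print(R.inv().apply(np.array([.609,-.246,0])-S)*1e3,"underside",p[2]-.0894)
E
```

```text
[ 0.49139392 -0.1996986   0.10100146] [ 1.79975473e+02  4.48893064e-02 -2.15609381e+01] [-0.24376406 -0.17320664 -8.80498198]
[7.07712738e+01 9.92414570e-02 1.00902329e+02] underside 0.011601460704804306
```

Emit:
play_rows(
  rows=[
    [[1, 0, 0, 0.014, 0], [1, 0, 0, 0.014, 0], [1, 0.03, 0, 0.014, 0], [1, 0.06, 0, 0.014, 0], [1, 0.09, 0, 0.014, 0], [1, 0.12, 0, 0.014, 0], [1, 0.145, 0, 0.014, 0], [1, 0.145, 0, 0.014, 0]],
  ],
)

```text
time_s: 12.35
tcp_pos: [0.5619, -0.2277, 0.095]
eef_rot: [-180.0, -0.2, -21.6]
contact_force: [1.3, -0.0, -8.2]
gripper_width: 0.0239
gripper_force: 50.0
```

```bash
python3 - <<'E'
from h import *
p,R,s=pose();print(p,s["eef_rot"],s["contact_force"]); S=p+R.apply([.0557,-.0003,0])
print(R.inv().apply(np.array([.609,-.246,0])-S)*1e3,"underside",p[2]-.0894)
E
```

```text
[ 0.56190182 -0.22773899  0.09498381] [-179.9890909    -0.19224484  -21.59408279] [ 1.25452456 -0.04434413 -8.15093051]
[-5.50583541e+00 -3.60029706e-02  9.51528324e+01] underside 0.005583814627724351
```

Emit:
play_rows(
  rows=[
    [[1, 0, 0, 0.003, 0], [1, 0, 0, 0.006, 0], [1, 0, 0, 0.008, 0], [1, 0, 0, 0.01, 0], [1, 0, 0, 0.011, 0], [1, 0, 0, 0.012, 0], [1, 0, 0, 0.012, 0], [1, 0, 0, 0.012, 0]],
  ],
)

```text
time_s: 13.02
tcp_pos: [0.5582, -0.2268, 0.0894]
eef_rot: [180.0, 0.0, -21.6]
contact_force: [-6.0, 2.6, 1.6]
gripper_width: 0.0238
gripper_force: 50.0
```

```bash
python3 - <<'E'
from h import *
p,R,s=pose();print(p,s["eef_rot"],s["contact_force"]); S=p+R.apply([.0557,-.0003,0])
print(R.inv().apply(np.array([.609,-.246,0])-S)*1e3,"underside",p[2]-.0894)
E
```

```text
[ 0.55816095 -0.22676148  0.08940386] [ 1.79985646e+02  6.58845441e-03 -2.15955807e+01] [-5.996253    2.61196025  1.59623847]
[-1.3385268  -0.54578194 89.39740369] underside 3.863222207328709e-06
```

Emit:
play_rows(
  rows=[
    [[0.5, 0, 0, 0, 0], [0.5, 0, 0, 0, 0], [0.5, 0, 0, 0, 0], [0.5, 0, 0, 0, 0], [0.5, 0, 0, 0, 0], [0.5, 0, 0, -0.01, 0], [0.5, 0, 0, -0.05, 0], [0.5, 0, 0, -0.1, 0]],
  ],
)

```text
time_s: 13.68
tcp_pos: [0.5576, -0.2266, 0.1373]
eef_rot: [179.9, 0.2, -21.6]
contact_force: [0.5, -0.4, -0.0]
gripper_width: 0.0439
gripper_force: 0.0
```

Emit:
play_rows(
  rows=[
    [[1, 0, 0, -0.06, 0], [1, -0.04, 0, -0.1, 0], [1, -0.1, 0, -0.12, 0], [1, -0.17, 0, -0.12, 0], [1, -0.24, 0, -0.12, 0], [1, -0.25, 0, -0.12, 0], [1, -0.25, 0, -0.12, 0], [1, -0.25, 0, -0.12, 0]],
  ],
)

```text
time_s: 14.35
tcp_pos: [0.4431, -0.1807, 0.1992]
eef_rot: [-180.0, -0.1, -21.6]
contact_force: [1.1, 0.5, -0.5]
gripper_width: 0.0012
gripper_force: 0.0
```

```bash
python3 - <<'E'
from h import *
p,R,s=pose();print(p,s["eef_rot"],s["gripper_width"])
i=r.camera_info("wrist");a=r.capture("wrist")[:,:,::-1]
cv2.imwrite("pics/w4.png",a)
o=np.array([.5582,-.2268,0]);Rj=Ro.from_euler("z",-21.6,degrees=True)
for n,X in(("bar",(-.125,0,.103)),("saddle",(.055,0,.062)),("block",(0,0,.117))): print(n,o+Rj.apply(X),proj(i,o+Rj.apply(X)))
print(proj(i,(.609,-.246,.092)))
b=o+Rj.apply((-.125,0,.103)); goto((b[0],b[1],.16),68.4)
E
```

```text
[ 0.44314982 -0.18074528  0.19922661] [-1.79969051e+02 -1.24855266e-01 -2.15705358e+01] 0.0011846815605350944
bar [ 0.44197794 -0.18078443  0.103     ] [320.37479376 198.28015475]
saddle [ 0.60933771 -0.24704685  0.062     ] [320.58601349 -31.96253445]
block [ 0.5582 -0.2268  0.117 ] [320.7412354   26.33683794]
[319.54852623 -48.93155034]
row shift/turn [-0.003   0.001   0.0778] 0.0001 mm [-1.5  0.5 38.9] turn 0.0 j [  1.   3. -26.   0. -61.  67.]
```

View pics/w4.png

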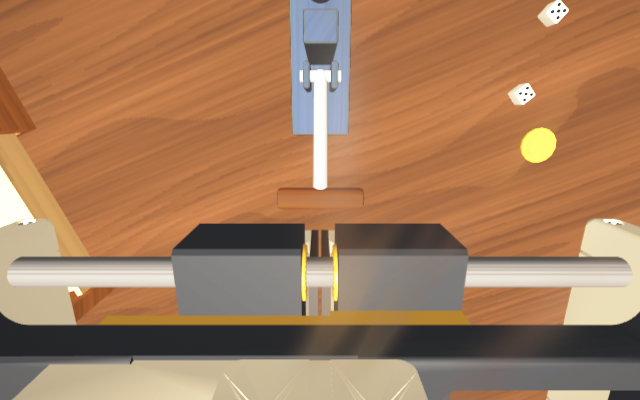

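The wrist view shows the handle crossbar at (320,198) and the block at (320,26), both exactly where predicted. The jack is placed, so I'll press with closed fingers.

Emit:
play_rows(
  rows=[
    [[1, -0.003, 0, 0.03, 0], [1, -0.003, 0, 0.06, 0], [1, -0.003, 0, 0.09, 0], [1, -0.003, 0, 0.12, 0], [1, -0.003, 0, 0.14, 0], [1, -0.003, 0, 0.15, 0], [1, -0.003, 0, 0.15, 0], [1, -0.003, 0, 0.15, 0]],
  ],
  squeeze=20,
)

```text
time_s: 15.07
tcp_pos: [0.4418, -0.1804, 0.1231]
eef_rot: [180.0, 0.0, -21.6]
contact_force: [0.1, 0.2, 0.5]
gripper_width: 0.0006
gripper_force: 0.0
```

```bash
cat > st.py <<'E'
from h import *
p,R,s=pose(); o=np.array([.5582,-.2268,0]);Rj=Ro.from_euler("z",-21.6,degrees=True)
a=np.radians(25.9)-np.array([0,.15,.3,.45,.6])
for k in a:
    X=o+Rj.apply((-.026-.11*np.cos(k),0,.055+.11*np.sin(k)+.009)); print(np.round(R.inv().apply(X-p)/.5,4))
print(p,s["contact_force"],s["eef_rot"])
E
python3 st.py
```

```text
[0.0007 0.0005 0.0222]
[-0.0114  0.0005  0.0528]
[-0.0188  0.0005  0.085 ]
[-0.0213  0.0004  0.1178]
[-0.0189  0.0004  0.1507]
[ 0.44178199 -0.18043939  0.12313098] [0.05605186 0.20508482 0.51909973] [ 1.79969255e+02  3.27714950e-02 -2.16175947e+01]
```

Emit:
play_rows(
  rows=[
    [[1, 0, 0, 0.015, 0], [1, -0.003, 0, 0.03, 0], [1, -0.008, 0, 0.045, 0], [1, -0.013, 0, 0.06, 0], [1, -0.017, 0, 0.078, 0], [1, -0.02, 0, 0.095, 0], [1, -0.021, 0, 0.11, 0], [1, -0.021, 0, 0.12, 0]],
  ],
)

```text
time_s: 15.73
tcp_pos: [0.4294, -0.1758, 0.0623]
eef_rot: [180.0, 0.2, -21.6]
contact_force: [-8.3, 8.1, 12.2]
gripper_width: 0.0003
gripper_force: 6.5
```

Emit:
play_rows(
  rows=[
    [[1, 0, 0, 0.01, 0], [1, 0, 0, 0.02, 0], [1, 0.002, 0, 0.028, 0], [1, 0.002, 0, 0.034, 0], [1, 0.002, 0, 0.034, 0], [1, 0.002, 0, 0.034, 0], [1, 0.002, 0, 0.034, 0], [1, 0.002, 0, 0.034, 0]],
  ],
)

```text
time_s: 16.4
tcp_pos: [0.4301, -0.1763, 0.0462]
eef_rot: [179.9, 0.2, -21.6]
contact_force: [-9.2, 7.1, 19.4]
gripper_width: 0.0006
gripper_force: 9.7
```

```bash
python3 st.py; python3 - <<'E'
from h import *
t=r.capture("top")[:,:,::-1];s=r.capture("side")[:,:,::-1]
o=np.zeros((560,780,3),'u1');o[:,:390]=cv2.resize(t[100:275,345:467],(390,560),interpolation=2);o[:,390:]=cv2.resize(s[75:250,210:332],(390,560),interpolation=2)
cv2.imwrite('pics/mix2.png',o)
E
```

```text
[ 0.025  -0.0004 -0.1318]
[ 0.013  -0.0004 -0.1011]
[ 0.0057 -0.0004 -0.069 ]
[ 0.0032 -0.0004 -0.0361]
[ 0.0057 -0.0005 -0.0032]
[ 0.43011541 -0.17634282  0.04617051] [-9.21126625  7.06381298 19.38912531] [ 1.79948555e+02  1.78805484e-01 -2.16130978e+01]
```

View pics/mix2.png

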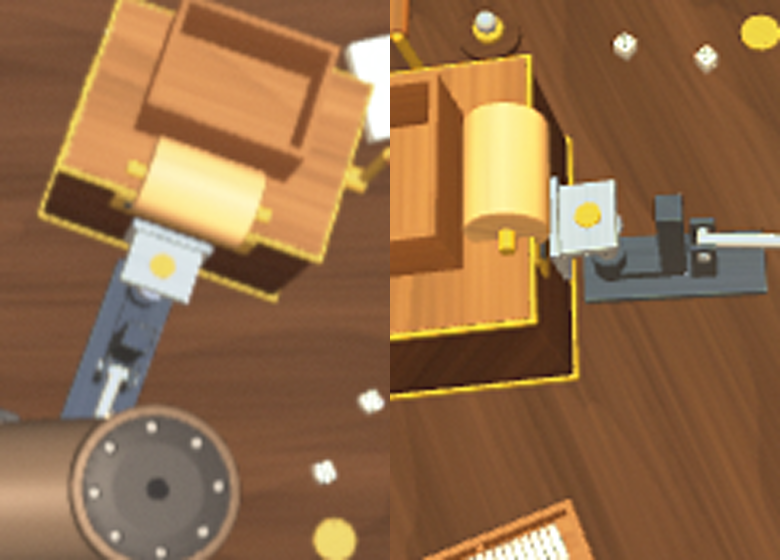

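Both views show the machine's front raised and the saddle under the bracket, with the bar at its stop (TCP z 46 mm). Next I let the handle back up.

Emit:
play_rows(
  rows=[
    [[1, 0.002, 0, -0.02, 0], [1, 0.003, 0, -0.036, 0], [1, 0.004, 0, -0.052, 0], [1, 0.006, 0, -0.069, 0], [1, 0.009, 0, -0.085, 0], [1, 0.013, 0, -0.101, 0], [1, 0.018, 0, -0.118, 0], [1, 0.024, 0, -0.132, 0]],
  ],
)

```text
time_s: 17.17
tcp_pos: [0.444, -0.1811, 0.1128]
eef_rot: [-180.0, -0.0, -21.6]
contact_force: [0.6, 0.1, 0.3]
gripper_width: 0.0004
gripper_force: 0.0
```

Emit:
play_rows(
  rows=[
    [[1, 0, 0, -0.02, 0], [1, 0, 0, -0.04, 0], [1, 0, 0, -0.08, 0], [1, 0, 0, -0.12, 0], [1, 0, 0, -0.15, 0], [1, 0, 0, -0.15, 0], [1, 0, 0, -0.15, 0], [1, 0, 0, -0.15, 0]],
  ],
)

```text
time_s: 17.83
tcp_pos: [0.4431, -0.1809, 0.1865]
eef_rot: [-180.0, 0.1, -21.6]
contact_force: [0.7, 0.6, -0.1]
gripper_width: 0.0005
gripper_force: 0.0
```

```bash
python3 - <<'E'
from h import *
p,R,s=pose();print(p)
i=r.camera_info("wrist");a=np.ascontiguousarray(r.capture("wrist")[:,:,::-1])
o=np.array([.5582,-.2268,0]);Rj=Ro.from_euler("z",-21.6,degrees=True)
for X in((-.125,.035,.103),(-.125,-.035,.103),(-.08,.03,.01),(-.08,-.03,.01)):
    u=proj(i,o+Rj.apply(X)); print(u); cv2.circle(a,tuple(int(round(x)) for x in u),3,(0,255,0),1)
cv2.imwrite("pics/w5.png",a[:240,200:440])
E
```

```text
[ 0.44305178 -0.18093857  0.18651972]
[275.48071939 202.21867384]
[364.73064144 202.19205286]
[290.66402455 134.98075293]
[349.09397755 134.96730777]
```

View pics/w5.png

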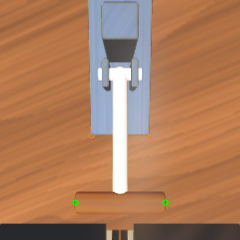

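The jack hasn't moved (base corners match) and the handle is fully up. Now the second press.

Emit:
play_rows(
  rows=[
    [[1, -0.002, 0, 0.03, 0], [1, -0.002, 0, 0.06, 0], [1, -0.002, 0, 0.09, 0], [1, -0.002, 0, 0.115, 0], [1, -0.002, 0, 0.127, 0], [1, -0.002, 0, 0.127, 0], [1, -0.002, 0, 0.127, 0], [1, -0.002, 0, 0.127, 0]],
  ],
)

```text
time_s: 18.55
tcp_pos: [0.443, -0.1808, 0.1242]
eef_rot: [180.0, -0.0, -21.6]
contact_force: [-0.0, 0.8, 0.5]
gripper_width: 0.0006
gripper_force: 0.0
```

Emit:
play_rows(
  rows=[
    [[1, 0, 0, 0.015, 0], [1, -0.003, 0, 0.03, 0], [1, -0.008, 0, 0.045, 0], [1, -0.013, 0, 0.06, 0], [1, -0.017, 0, 0.078, 0], [1, -0.02, 0, 0.095, 0], [1, -0.021, 0, 0.11, 0], [1, -0.021, 0, 0.12, 0]],
  ],
)

```text
time_s: 19.22
tcp_pos: [0.4306, -0.1763, 0.0626]
eef_rot: [180.0, 0.2, -21.6]
contact_force: [-8.2, 7.4, 13.7]
gripper_width: 0.0006
gripper_force: 6.6
```

Emit:
play_rows(
  rows=[
    [[1, 0, 0, 0.01, 0], [1, 0, 0, 0.02, 0], [1, 0.002, 0, 0.028, 0], [1, 0.002, 0, 0.034, 0], [1, 0.002, 0, 0.035, 0], [1, 0.002, 0, 0.035, 0], [1, 0.002, 0, 0.035, 0], [1, 0.002, 0, 0.035, 0]],
  ],
)

```text
time_s: 19.88
tcp_pos: [0.4314, -0.1769, 0.0461]
eef_rot: [179.9, 0.2, -21.6]
contact_force: [-9.5, 7.8, 20.9]
gripper_width: 0.0009
gripper_force: 10.3
```

```bash
python3 st.py; python3 - <<'E'
from h import *
t=r.capture("top")[:,:,::-1];s=r.capture("side")[:,:,::-1]
o=np.zeros((560,780,3),'u1');o[:,:390]=cv2.resize(t[100:275,345:467],(390,560),interpolation=2);o[:,390:]=cv2.resize(s[75:250,210:332],(390,560),interpolation=2)
old=cv2.imread('pics/mix2.png'); d=cv2.absdiff(o,old).max(2); print((d>40).sum(), d.mean())
E
```

```text
[ 0.0222 -0.0005 -0.1319]
[ 0.0102 -0.0005 -0.1012]
[ 0.0028 -0.0005 -0.0691]
[ 0.0004 -0.0006 -0.0362]
[ 0.0029 -0.0006 -0.0033]
[ 0.43138507 -0.17691687  0.04613554] [-9.48687693  7.80477908 20.85693355] [179.93815477   0.19737708 -21.61267972]
729 1.95260989010989
```

```bash
python3 - <<'E'
from h import *
I=r.camera_info("top");im=r.capture("top");hsv=cv2.cvtColor(im,cv2.COLOR_RGB2HSV)
m=cv2.inRange(hsv,(20,150,150),(35,255,255))[255:310,180:235]; ys=np.where(m[:,15:40].any(1))[0]+255; print(ys)
print("bar x",plane(I,(207,ys.mean()),.15))
r.close_job(); print(r.get_state()["time_s"],r.get_state()["contact_force"])
E
```

```text
[279 282]
bar x [0.3663456  0.24404635 0.15      ]
the job is handed in; nothing more can be done
the job is handed in; nothing more can be done
```

The job is handed in: the drawer is out to its stop, the jack stands under the lift pad, one trial stroke is done, and the arm is holding the handle fully down with the machine's front raised. I haven't seen the judge's result.

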